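# Slip test of a fired trial tile on the tilting ramp

## Robot

A 6-joint arm with a two-finger parallel gripper is mounted at the origin on the work surface. World frame = base frame: x ahead of the robot, y to its left, z up, the work surface at z = 0. Lengths are in mm, angles in rad, forces in N, time in s.
With the tool pointing down it reaches from about 375 to 925 mm from the base axis. Payload 5.7 kg.
Tool frame: the origin (TCP) lies midway between the tips of the shut fingers; the grasp point (between the pads) lies 19 mm behind it (grip_depth is the distance from the TCP to the grasp point, in mm); x points along the fingers, y is the direction in which the jaws open and shut, and the axes are right-handed (so a half turn about x gives the same grasp; the last joint's range is limited). The gripper opens to 85 mm and grips with 20 to 120 N. Pads are 22 mm wide; open, the fingers measure 114 mm over their backs; the gripper's body (76 mm by 85 mm) begins 54 mm behind the grasp point. The pads swing forward as they close: fully open they stand 13 mm farther back than shut.
Start: joints at [-1.431, 0.359, 1.51, -0, 1.272, -0.115], TCP at [151.217, -580.6, 231.267] pointing down, gripper open.
Joint ranges: [-2.97, 2.97], [-1.01, 2.36], [0.21, 2.38], [-0.96, 4.11], [0.2, 2.71], [-2.98, 2.98]. Speed limits (rad/s): [2.39, 2.39, 3.14, 3.14, 3.14, 3.14].

## Interface

Orientations are given as a unit quaternion [w, x, y, z].
In Python, from cell import * gives the robot as it stands.
- The arm moves only by the shell command python3 -m jog 'ROWS'. ROWS is text: rows parted by semicolons, each of 7 numbers parted by spaces: the turn, a rotation vector about the tool's x, y, z as a fraction of full scale, then the shift along the tool's x, y, z as a fraction of full scale, then the opening in per cent of the stroke, from 0 (shut) to 100 (fully open). In form: wx wy wz x y z fingers; .... A call has 1 to 12 rows; each row is the pose to reach, as a shift and turn from the pose commanded when the call began, along the tool's axes at that moment; what a row does not reach only later rows make up. Full scale, the value 1, is 0.25 m for a shift and 0.5 rad for a turn. A row lasts 1/12 s, in which the tool goes at most 41.7 mm and 7.16 degrees, less where a joint would pass 70% of its speed; a pose out of reach is approached as far as the arm can. A call with a number of a shift or a turn outside -1 to 1 is refused whole. A call with a gripper value outside its range is refused whole. The fingers move at their own pace and stop on an object; the grip force is fixed at half the most. Time passes only in rows, so rows that repeat a pose let the fingers close. It gives the time, the measured TCP pose, the force and the opening at its end, in the units of the state.
- read_state(): the state, without advancing time (a new reading comes with each control period).
- grab_frame(name): name is "side" or "top" or "wrist"; returns a dict with "pixels" (400x640x3 uint8, red, green, blue), "camera_matrix" (3x3 intrinsics, pixels), "extrinsics" (4x4, takes a point from world to camera coordinates); the wrist camera has in their place "T_tool_cam" (4x4, takes a point from camera to tool coordinates, whose origin is the TCP and whose axes are the tool frame's). Camera axes: x right, y up, looking along -z (the intrinsics and any distortion apply to the point x, -y, -z); pixel columns grow to the right and rows downward; lengths in mm; the calibration is good to about 2 mm. A picture is of the moment at which its call begins: read the wrist's pose just before it. There is no depth.
- sign_off(): hands the job in, once; it reports no verdict.
The state is a dict: "time": time; "q": joint angles; "qd": joint speeds; "effort": joint torques, N m; "eef_pos": TCP position; "tool_rot": TCP orientation; "ft_force": force on the tool from outside, world axes, zero at the start; "ft_torque": the same for the moment, N m; "width": finger opening in mm.
Only numpy, scipy, OpenCV 4.12 (cv2) and the standard library are available. Lean on these libraries where they do the work, as an engineer would, in place of code of your own. Each camera call takes 0.05 s, during which the arm holds its last target.

## Task

Take the square trial tile from the ware board and lay it flat on the tilting ramp, in the free lane beside the round reference puck and wholly uphill of the start line, while the ramp lies level. Then raise the ramp slowly by its bar until the tile starts to slide by itself, hold that angle while it runs down to the stop, and let go, leaving the ramp at that angle. The puck must stay uphill of the line, do not touch the tile once the ramp is raised, and leave the other things where they are.

Things in the scene. Friction and masses are not known exactly. Their poses are not given: they have to be found in the camera images.
- tile: The trial tile to be tested: square, plain fired clay, 50 x 50 mm, 18 mm thick, about 110 g, lying flat at one of three places 95 mm apart on the ware board. Origin: centre of its underside; z up, x and y square to its edges. It can be gripped across two opposite edges. It slides on the ramp at an unknown slope, somewhere between about 0.28 and 0.42 rad.
- puck: The reference puck: plain fired clay disc, diameter 50 mm, 18 mm thick, about 100 g, already lying on the ramp uphill of the start line, in the lane on the deck's -y side. Origin: centre of its underside. Its foot is rougher than the tile's: it starts to slide only about 0.09 rad (5 degrees) beyond the slope at which the tile starts.
- hexagon: Hexagonal trial tile of the same clay on the ware board, 50 mm across flats, 18 mm thick; leave it. Origin: centre of its underside.
- annulus: Round trial tile with a 22 mm hole, of the same clay, on the ware board, diameter 54 mm, 18 mm thick; leave it. Origin: centre of its underside.
- board: Plywood ware board, fixed, 340 x 120 mm, its top 18 mm above the work surface (upright z); carries the three trial tiles in a row along its x axis. Origin: centre of its underside, on the work surface.
- crock: White pottery crock with wooden modelling tools, standing between the board and the ramp; diameter 70 mm, rim at 100 mm, tools up to 205 mm high and leaning out to about 35 mm from its axis; loose, leave it. Origin: centre of its underside.
- cup: Clay cup, diameter 72 mm, 85 mm high, loose, leave it. Origin: centre of its underside.
- deck (a point): Centre of the upper face of the steel ramp deck, 240 (x) by 180 mm (y), with 6 mm side rims; 56 mm above the work surface when level. Its frame tilts with the ramp: x uphill to the lifting bar, y across, z out of the face. A black line along y = 0 parts two lanes; the free lane is the +y one (middle at y = +45 mm). The hinge axis is parallel to y, through x = -120, z = -6 mm.
- bar (a point): Middle of the ramp's wooden lifting bar: round, diameter 14 mm, 120 mm long, parallel to the deck's y, at deck x = +180, z = -6 mm, 300 mm from the hinge axis. A clear opening 53 mm by 110 mm lies between it, its two side rods and the deck's end. With the ramp level it is 50 mm above the work surface, nothing below it. Its frame tilts with the deck.
- ramp (a joint): Slope of the ramp in rad: 0 level (the start), growing as the bar is raised, stop at 0.75. The hinge is stiff (about 2.2 N m of friction), so that the ramp stays at the slope at which it is let go; lifting the bar takes about 8 to 14 N.
- start_line (a point): Middle of the black start line, 4 mm wide, painted across the deck on its upper face at deck x = +30 mm. Its frame is parallel to the deck's.
- stop (a point): Middle of the foot of the uphill face of the wooden stop, 14 mm high, across the deck's low end: deck x = -106 mm. A tile lying straight against it has its centre near deck x = -81 mm. Its frame is parallel to the deck's.
Things that resemble listed ones, but are neither listed nor needed, are in the scene too. Leave any blue look-alike of the tile alone.

How it is judged:
By the outcome, as a careful person would: the job done as asked, in the order asked, and still so for the second after the job is handed in, with the robot touching nothing.
It also fails if it takes over 58 s, if anything falls off the work surface, if the arm or the gripper's body presses on something with over 40 N, if the wrist force passes 120 N, or if a joint passes its speed limit or range.

## Working session

There is one attempt and no reset: what is moved stays moved. The work goes in short steps, Python scripts to look and compute and a shell command to move; the robot and the scene stay as the last step left them, time stands still between calls to the robot, and variables do not carry over. Pictures are saved under pics/ and viewed, and the job is handed in when it is done.

```bash
ls; mkdir -p pics
cat > h.py <<'E'
from cell import *
import numpy as np, cv2
def save(name,fn,crop=None,scale=1):
    f=grab_frame(name); im=f["pixels"][:,:,::-1].copy()
    cv2.imwrite('pics/raw_'+fn,im)
    if crop: im=im[crop[1]:crop[3],crop[0]:crop[2]]
    if scale!=1: im=cv2.resize(im,None,fx=scale,fy=scale,interpolation=cv2.INTER_CUBIC)
    cv2.imwrite('pics/'+fn,im); return f
E
python3 - <<'E'
from h import *
import pickle
print(read_state())
d={}
for n in("side","top","wrist"):
    f=save(n,n+'1.png'); d[n]=f
    print(n,{k:(np.round(v,3).tolist() if hasattr(v,'shape') else v) for k,v in f.items() if k!='pixels'})
pickle.dump(d,open('f1.pkl','wb'))
E
```

```text
pics
{'time': 0.0, 'q': array([-1.43111674e+00,  3.59487108e-01,  1.51144588e+00,  9.51783217e-06,
        1.27249046e+00, -1.15094612e-01]), 'qd': array([-0.00029841,  0.00046556, -0.00035878,  0.00130116,  0.00125505,
       -0.00068742]), 'effort': array([ 3.68490291e-03, -5.27606499e+01, -2.78616232e+01,  2.35050502e-04,
        1.33022637e-02, -1.29870506e-05]), 'eef_pos': array([ 151.11949932, -579.95206345,  230.45911722]), 'tool_rot': array([-0.08918456, -0.70137235, -0.09047912,  0.70138183]), 'ft_force': array([0.14928987, 0.3229283 , 0.09184954]), 'ft_torque': array([0.0080186 , 0.04207295, 0.03118774]), 'width': 85.77558352628817}
side {'camera_matrix': [[484.369, 0.0, 315.013], [0.0, 484.369, 201.535], [0.0, 0.0, 1.0]], 'extrinsics': [[-0.974, -0.224, -0.016, 494.019], [0.15, -0.7, 0.699, -91.408], [-0.168, 0.679, 0.715, -1372.067], [0.0, 0.0, 0.0, 1.0]]}
top {'camera_matrix': [[419.698, 0.0, 319.14], [0.0, 419.698, 202.891], [0.0, 0.0, 1.0]], 'extrinsics': [[-0.026, -1.0, -0.003, 42.389], [0.989, -0.026, 0.147, -510.699], [-0.148, 0.001, 0.989, -1173.014], [0.0, 0.0, 0.0, 1.0]]}
wrist {'camera_matrix': [[336.515, 0.0, 323.956], [0.0, 336.515, 204.425], [0.0, 0.0, 1.0]], 'T_tool_cam': [[0.0, 0.301, -0.954, -143.049], [1.0, -0.0, 0.0, 0.148], [-0.0, -0.954, -0.301, -76.233], [0.0, 0.0, 0.0, 1.0]]}
```

View pics/top1.png

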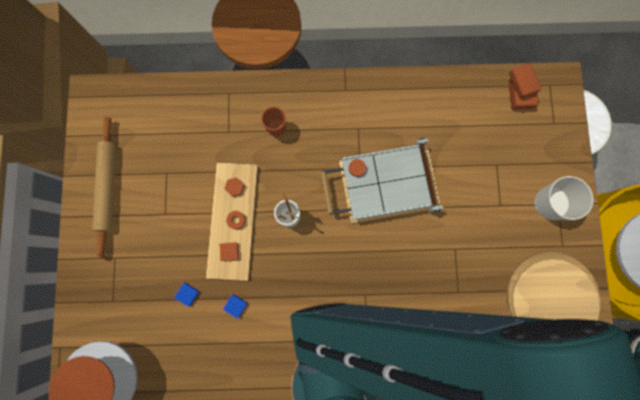

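View pics/side1.png

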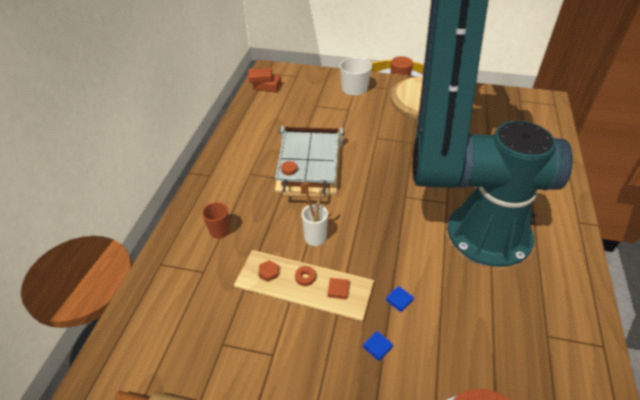

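View pics/wrist1.png

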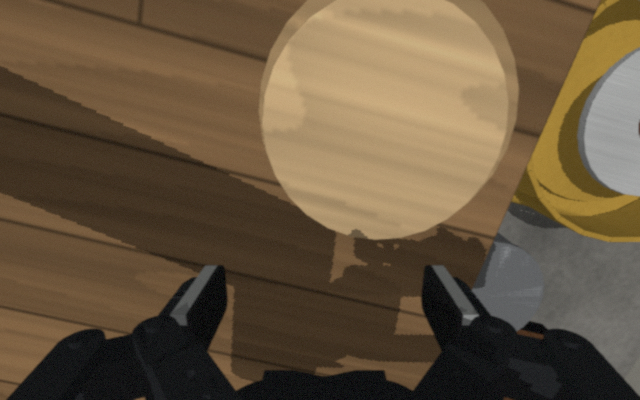

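Run:
```python
import cv2
im=cv2.imread('pics/raw_top1.png')
cv2.imwrite('pics/t1a.png',cv2.resize(im[155:315,165:265],None,fx=5,fy=3.75*0+5,interpolation=cv2.INTER_CUBIC)[:600*2][:800][150:750])
cv2.imwrite('pics/t1b.png',cv2.resize(im[130:230,315:450],None,fx=5.9,fy=5.9,interpolation=cv2.INTER_CUBIC))
im=cv2.imread('pics/raw_side1.png')
cv2.imwrite('pics/s1a.png',cv2.resize(im[190:330,225:385],None,fx=4,fy=4,interpolation=cv2.INTER_CUBIC))
cv2.imwrite('pics/s1b.png',cv2.resize(im[110:210,260:360],None,fx=6,fy=6,interpolation=cv2.INTER_CUBIC))
```

```text
(no output)
```

View pics/t1a.png

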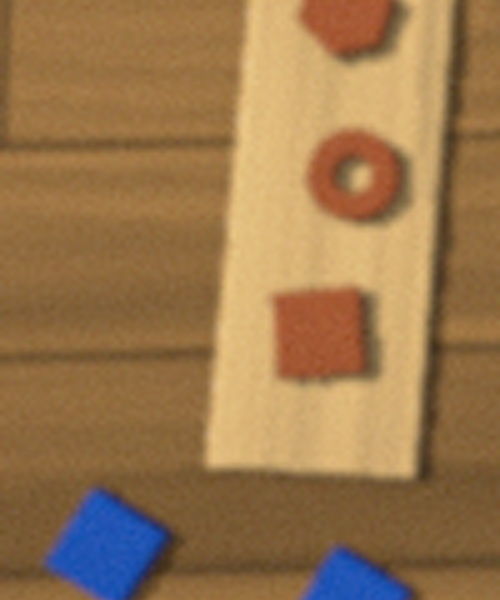

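View pics/t1b.png

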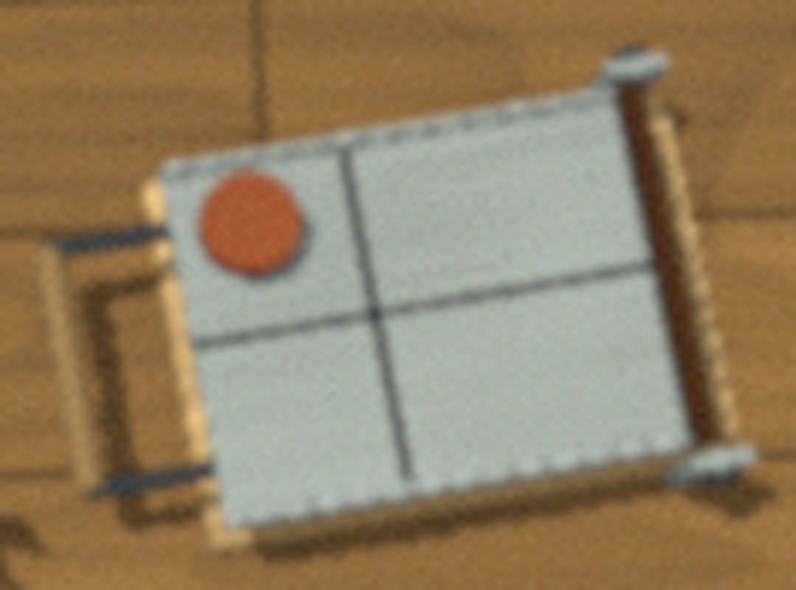

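View pics/s1a.png

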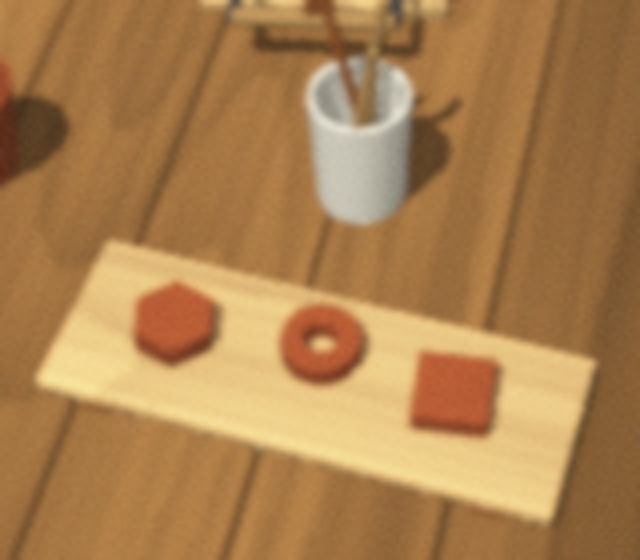

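View pics/s1b.png

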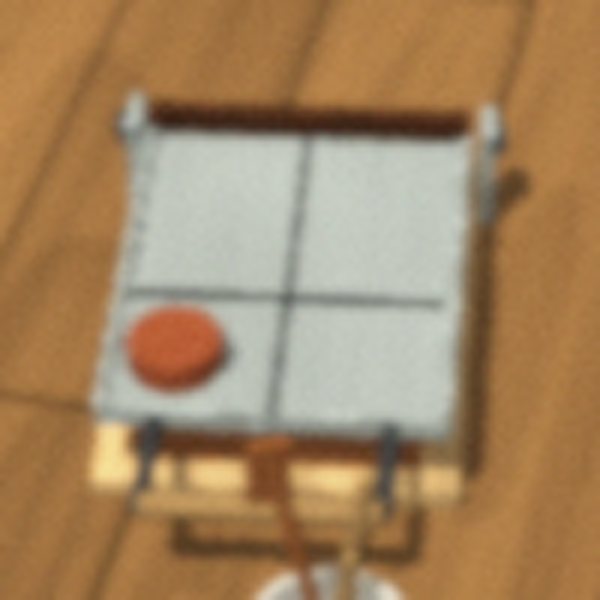

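```bash
cat >> h.py <<'E'
import pickle
def ray(cam,px,z,F=None):
    f=(F or pickle.load(open('f1.pkl','rb')))[cam] if not isinstance(cam,dict) else cam
    K=f['camera_matrix'];E=f['extrinsics'];R=E[:3,:3];t=E[:3,3]
    d=np.linalg.inv(K)@np.array([px[0],px[1],1.]); d=np.array([d[0],-d[1],-d[2]])
    c=-R.T@t; dw=R.T@d
    return c+dw*(z-c[2])/dw[2]
def ray_wrist(f,st,px,z):
    from scipy.spatial.transform import Rotation as Ro
    q=st['tool_rot'];R=Ro.from_quat([q[1],q[2],q[3],q[0]]).as_matrix()
    T=f['T_tool_cam'];K=f['camera_matrix']
    d=np.linalg.inv(K)@np.array([px[0],px[1],1.]); d=np.array([d[0],-d[1],-d[2]])
    c=R@T[:3,3]+st['eef_pos'];dw=R@T[:3,:3]@d
    return c+dw*(z-c[2])/dw[2]
E
python3 - <<'E'
from h import *
np.set_printoptions(precision=1,suppress=True)
A=lambda x,y:(165+x/5-.4,185+y/5-.4); B=lambda x,y:(315+x/5.9-.4,130+y/5.9-.4)
C=lambda x,y:(225+x/4-.4,190+y/4-.4); D=lambda x,y:(260+x/6-.4,110+y/6-.4)
t=np.array([ray('top',A(*p),36) for p in [(274,295),(361,289),(368,375),(281,381)]])
print('tile',t,t.mean(0),np.linalg.norm(np.roll(t,1,0)-t,axis=1)); e=t[1]-t[0]; print(np.arctan2(e[1],e[0]))
t=np.array([ray('side',C(*p),36) for p in [(418,352),(497,354),(489,427),(412,424)]]);print('tile side',t,t.mean(0),np.linalg.norm(np.roll(t,1,0)-t,axis=1))
b=np.array([ray('top',A(*p),18) for p in [(206,466),(418,477)]]);print('board end',b,np.linalg.norm(b[1]-b[0]))
for n,p,z in [('X',(377,314),56),('mid up',(200,345),56),('mid low',(652,265),56),('line top',(348,150),56),('line bot',(408,478),56),('puck',(250,222),74),('bar a',(57,243),50),('bar b',(90,490),50)]: print(n,ray('top',B(*p),z))
for n,p,z in [('X',(287,299),56),('mid low',(308,137),56),('line +y',(441,303),56),('line -y',(128,295),56),('puck',(175,338),74)]: print(n,ray('side',D(*p),z))
print('crock',ray('top',(287,214),100),'cup',ray('top',(274,119),85))
E
```

```text
tile [[402.1 316.4  36. ]
 [404.2 266.7  36. ]
 [355.5 262.6  36. ]
 [353.4 311.9  36. ]] [378.8 289.4  36. ] [48.9 49.7 48.9 49.4]
-1.528026646978894
tile side [[407.7 269.1  36. ]
 [358.4 259.9  36. ]
 [353.6 314.5  36. ]
 [400.4 322.5  36. ]] [380.1 291.5  36. ] [54.  50.1 54.8 47.4]
board end [[306.6 358.7  18. ]
 [297.3 237.4  18. ]] 121.62963041082982
X [ 562.5 -142.2   56. ]
mid up [549.5 -55.8  56. ]
mid low [ 583.2 -276.9   56. ]
line top [ 644.6 -131.8   56. ]
line bot [ 482.  -153.3   56. ]
puck [605.6 -80.7  74. ]
bar a [603.2  11.9  50. ]
bar b [481.   -0.7  50. ]
X [ 563.6 -143.6   56. ]
mid low [ 584.5 -280.1   56. ]
line +y [ 484.  -157.1   56. ]
line -y [ 646.2 -129.4   56. ]
puck [606.8 -82.1  74. ]
crock [474.1 117.5 100. ] cup [750.3 151.8  85. ]
```

```bash
cat >> h.py <<'E'
from scipy.spatial.transform import Rotation as Ro
def R_of(st): q=st['tool_rot']; return Ro.from_quat([q[1],q[2],q[3],q[0]]).as_matrix()
def Rdown(yaw,tilt=0):
    # tool x down, tool y (jaw) along world dir at 'yaw'
    y=np.array([np.cos(yaw),np.sin(yaw),0]);x=np.array([0,0,-1.]);return np.c_[x,y,np.cross(x,y)]
def delta(pos,R=None,p0=None,R0=None):
    st=read_state(); R0=R_of(st) if R0 is None else R0; p0=st['eef_pos'] if p0 is None else p0
    R=R0 if R is None else R
    w=Ro.from_matrix(R0.T@R).as_rotvec()/.5; s=R0.T@(np.array(pos)-p0)/250
    return np.round(np.r_[w,s],4)
E
python3 - <<'E'
from h import *
np.set_printoptions(precision=3,suppress=True)
R=R_of(read_state());print(R); y=R[:,1];print('jaw yaw',np.arctan2(y[1],y[0]))
for yaw in (np.pi/2+.067,-np.pi/2+.067): print(yaw,delta([379.5,290,300],Rdown(yaw)))
for c in('top','side'):
    E=pickle.load(open('f1.pkl','rb'))[c]['extrinsics'];print(c,-E[:3,:3].T@E[:3,3])
E
```

```text
[[-0.     0.252 -0.968]
 [ 0.002 -0.968 -0.252]
 [-1.    -0.002 -0.   ]]
jaw yaw -1.31599325399535
1.6377963267948965 [-5.908 -0.005 -0.    -0.273 -3.138 -1.761]
-1.5037963267948966 [ 0.376 -0.     0.003 -0.273 -3.138 -1.761]
top [ 332.992   29.818 1235.637]
side [ 265.107  977.779 1052.922]
```

Run:
```python
from h import *
st=read_state();print(delta([370,-430,305],Rdown(-1.504)))
```

```text
[ 3.760e-01 -1.000e-04  3.100e-03 -2.969e-01 -3.607e-01 -9.984e-01]
```

```bash
python3 -m jog '0.376 0 0.003 -0.3 -0.36 -0.99 100; 0.376 0 0.003 -0.3 -0.36 -0.99 100; 0.376 0 0.003 -0.3 -0.36 -0.99 100; 0.376 0 0.003 -0.3 -0.36 -0.99 100; 0.376 0 0.003 -0.3 -0.36 -0.99 100; 0.376 0 0.003 -0.3 -0.36 -0.99 100; 0.376 0 0.003 -0.3 -0.36 -0.99 100; 0.376 0 0.003 -0.3 -0.36 -0.99 100'
python3 - <<'E'
from h import *
print(delta([440,-200,305],Rdown(-1.504)),delta([470,50,305],Rdown(-1.504)))
E
```

```text
time: 0.82
eef_pos: [372.2, -428.7, 307.9]
tool_rot: [0.026, 0.708, 0.024, -0.705]
ft_force: [0.6, -0.9, -0.6]
width: 85.2
[ 0.009  -0.007  -0.0048  0.0108 -0.8931 -0.3357] [ 0.009  -0.007  -0.0048  0.009  -1.882  -0.5266]
```

```bash
python3 -m jog '0 0 0 0 -0.96 -0.35 100; 0 0 0 0 -0.96 -0.35 100; 0 0 0 0 -0.96 -0.35 100; 0 0 0 0 -0.96 -0.35 100; 0 0 0 0 -0.96 -0.35 100; 0 0 0 0 -0.96 -0.35 100; 0 0 0 0 -0.96 -0.35 100'; python3 -m jog '0 0 0 0 -1 -0.05 100; 0 0 0 0 -1 -0.05 100; 0 0 0 0 -1 -0.05 100; 0 0 0 0 -1 -0.05 100; 0 0 0 0 -1 -0.05 100; 0 0 0 0 -1 -0.05 100; 0 0 0 0 -1 -0.05 100'
python3 - <<'E'
from h import *
print(delta([379.5,290,240],Rdown(-1.504)))
E
```

```text
time: 1.4
eef_pos: [439.3, -180.4, 305.5]
tool_rot: [-0.024, -0.707, -0.026, 0.707]
ft_force: [-1.3, -0.9, 0.3]
width: 85.4
time: 1.98
eef_pos: [434.0, 70.3, 305.3]
tool_rot: [-0.025, -0.706, -0.026, 0.707]
ft_force: [0.9, 0.1, -0.4]
width: 85.4
[ 1.210e-02  7.000e-04  4.200e-03  2.633e-01 -8.920e-01  1.534e-01]
```

```bash
python3 -m jog '0.012 0 0.004 0 -0.45 0.15 100; 0.012 0 0.004 0 -0.89 0.153 100; 0.012 0 0.004 0 -0.89 0.153 100; 0.012 0 0.004 0 -0.89 0.153 100; 0.012 0 0.004 0 -0.89 0.153 100; 0.012 0 0.004 0 -0.89 0.153 100; 0.012 0 0.004 0.6 -0.89 0.153 100; 0.012 0 0.004 0.6 -0.89 0.153 100; 0.012 0 0.004 0.6 -0.89 0.153 100; 0.012 0 0.004 0.6 -0.89 0.153 100; 0.012 0 0.004 0.6 -0.89 0.153 100'
python3 - <<'E'
from h import *
st=read_state();f=save('wrist','w2.png');pickle.dump((st,f),open('w2.pkl','wb'));print(st['eef_pos'])
E
```

```text
time: 2.9
eef_pos: [378.6, 280.6, 150.2]
tool_rot: [-0.025, -0.703, -0.018, 0.71]
ft_force: [-0.5, -0.3, -0.2]
width: 85.1
[378.57635702 280.61377999 150.20444196]
```

View pics/w2.png

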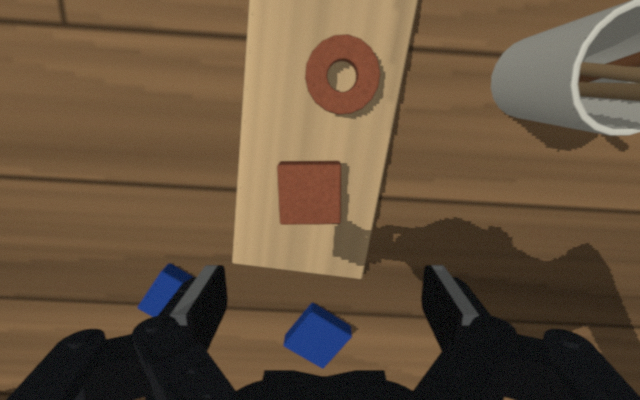

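Run:
```python
from h import *
np.set_printoptions(precision=1,suppress=True)
st,f=pickle.load(open('w2.pkl','rb'));print(st['qd'])
im=cv2.imread('pics/raw_w2.png');cv2.imwrite('pics/w2c.png',cv2.resize(im[140:250,250:380],None,fx=6,fy=5.4,interpolation=cv2.INTER_CUBIC))
s2=read_state();print(s2['eef_pos'])
t=np.array([ray_wrist(f,st,p,36) for p in [(278,162.5),(340.5,161.5),(342,222.5),(281,224)]]);print(t,t.mean(0),np.linalg.norm(np.roll(t,1,0)-t,axis=1))
e=t[1]-t[0],t[2]-t[3],t[3]-t[0],t[2]-t[1];print([float(np.arctan2(v[1],v[0])) for v in e])
```

```text
[-0.  -0.1 -0.1  0.   0.1  0. ]
[380.4 281.7 152.9]
[[404.5 316.5  36. ]
 [408.1 268.5  36. ]
 [358.  263.5  36. ]
 [353.9 313.1  36. ]] [381.1 290.4  36. ] [50.7 48.1 50.3 49.8]
[-1.495373364450243, -1.4867999028596781, -3.0748455799792374, -3.041191186894391]
```

View pics/w2c.png

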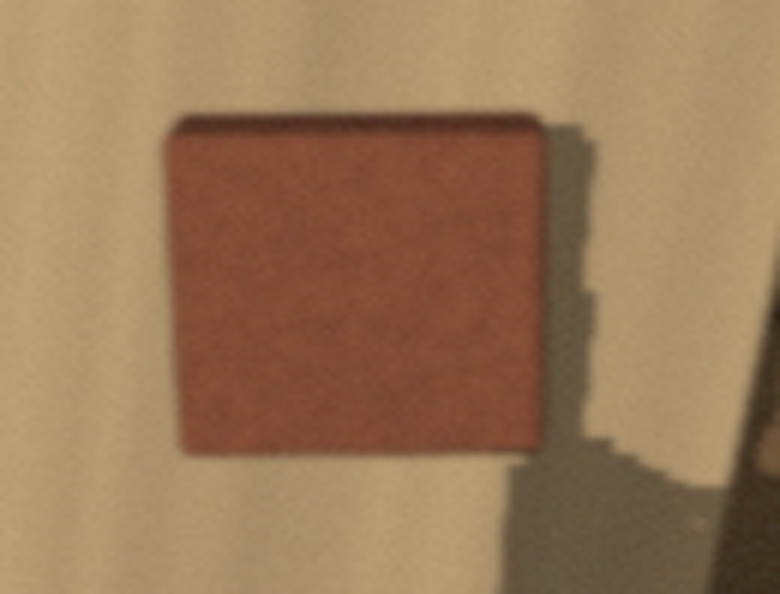

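Run:
```python
from h import *
print(delta([380.5,290,19.5],Rdown(-1.489)))
```

```text
[-0.0429  0.0122 -0.0132  0.5334 -0.0368 -0.0057]
```

```bash
python3 -m jog '-0.043 0.012 -0.013 0.1 -0.037 -0.006 90; -0.043 0.012 -0.013 0.2 -0.037 -0.006 90; -0.043 0.012 -0.013 0.3 -0.037 -0.006 90; -0.043 0.012 -0.013 0.38 -0.037 -0.006 90; -0.043 0.012 -0.013 0.38 -0.037 -0.006 90; -0.043 0.012 -0.013 0.38 -0.037 -0.006 90'
python3 - <<'E'
from h import *
st=read_state();print(delta([380.5,290,19.5],Rdown(-1.489)));f=save('wrist','w3.png')
E
```

```text
time: 3.45
eef_pos: [384.3, 292.8, 61.3]
tool_rot: [0.028, 0.709, 0.03, -0.704]
ft_force: [0.6, 0.0, 0.5]
width: 76.8
[ 0.0003 -0.0136  0.0064  0.1671  0.0103  0.0172]
```

View pics/w3.png

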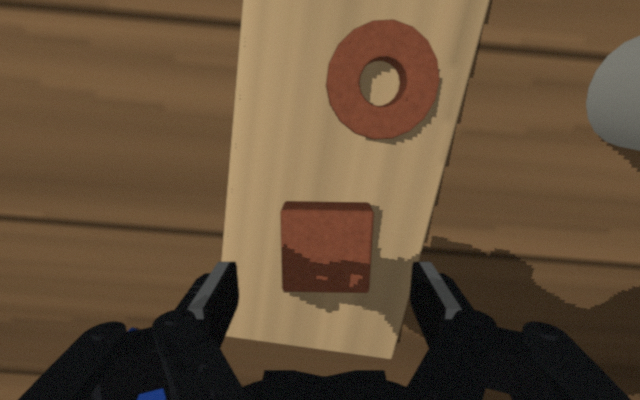

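```bash
python3 -m jog '0 0 0 0.08 0.005 0.008 85; 0 0 0 0.13 0.01 0.012 85; 0 0 0 0.165 0.01 0.012 85; 0 0 0 0.165 0.01 0.012 85; 0 0 0 0.165 0.01 0.012 85; 0 0 0 0.165 0.01 0.012 0; 0 0 0 0.165 0.01 0.012 0; 0 0 0 0.165 0.01 0.012 0; 0 0 0 0.165 0.01 0.012 0; 0 0 0 0.165 0.01 0.012 0; 0 0 0 0.165 0.01 0.012 0; 0 0 0 0.165 0.01 0.012 0'
python3 - <<'E'
from h import *
st=read_state();print(delta([380.5,290,19.5],Rdown(-1.489)));f=save('wrist','w4.png')
E
```

```text
time: 4.5
eef_pos: [381.5, 290.6, 20.3]
tool_rot: [0.028, 0.709, 0.031, -0.704]
ft_force: [-1.3, -1.4, 6.6]
width: 48.6
[ 0.0012 -0.0164  0.0079  0.003   0.0022  0.0041]
```

View pics/w4.png

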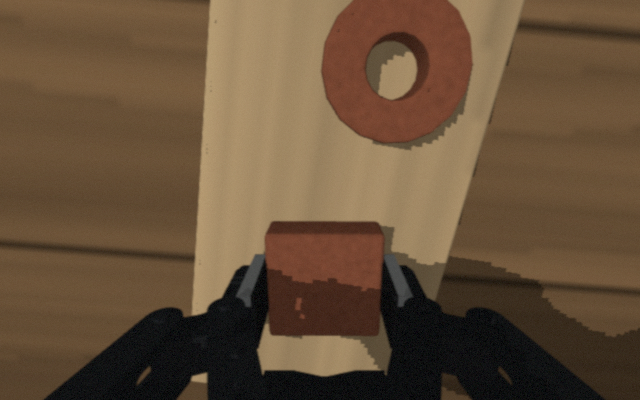

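```bash
python3 -m jog '0 0 0 -0.04 0 0 0; 0 0 0 -0.12 0 0 0; 0 0 0 -0.25 0 0 0; 0 0 0 -0.4 0 0 0; 0 0 0 -0.6 0 0 0; 0 0 0 -0.8 0 0 0; 0 0 0 -1 0 0 0; 0 0 0 -1 0 0 0; 0 0 0 -1 0 0 0'
python3 - <<'E'
from h import *
st=read_state();print(st['width'],st['eef_pos']);f=save('wrist','w5.png')
print(delta([420,200,310],Rdown(-1.43)),delta([410,60,310],Rdown(-1.43)))
E
```

```text
time: 5.3
eef_pos: [382.0, 291.0, 276.2]
tool_rot: [0.026, 0.712, 0.032, -0.7]
ft_force: [1.1, 0.6, -0.3]
width: 48.3
48.25648554256766 [382.01900652 290.96221255 276.15477857]
[-0.1165 -0.0271  0.0118 -0.1485  0.3716 -0.1289] [-0.1165 -0.0271  0.0118 -0.1531  0.9264 -0.0429]
```

View pics/w5.png

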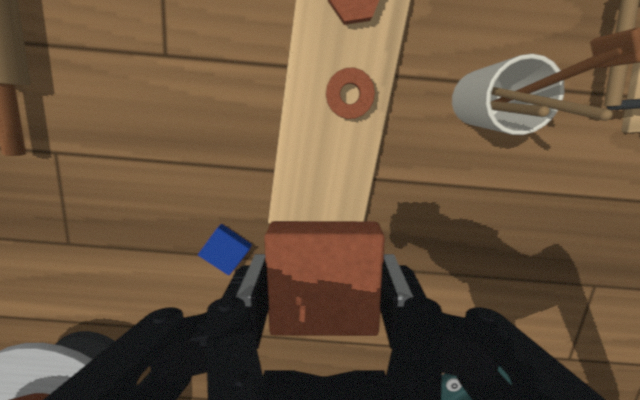

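```bash
python3 -m jog '0 0 0 -0.1 0.08 0 0; -0.04 -0.01 0.004 -0.15 0.2 -0.01 0; -0.08 -0.02 0.008 -0.15 0.35 -0.02 0; -0.117 -0.027 0.012 -0.15 0.5 -0.03 0; -0.117 -0.027 0.012 -0.15 0.65 -0.04 0; -0.117 -0.027 0.012 -0.15 0.8 -0.04 0; -0.117 -0.027 0.012 -0.15 0.93 -0.04 0; -0.117 -0.027 0.012 -0.15 0.93 -0.04 0'
python3 - <<'E'
from h import *
st=read_state();print(delta([512.5,-104.8,310],Rdown(-1.43)))
E
```

```text
time: 6.02
eef_pos: [407.0, 53.2, 304.5]
tool_rot: [-0.05, -0.702, -0.046, 0.709]
ft_force: [-0.4, 0.1, -0.6]
width: 48.3
[-0.0096  0.0212 -0.0112 -0.0217  0.6836 -0.332 ]
```

```bash
python3 -m jog '0 0 0 0 0.1 -0.05 0; -0.01 0 0 0 0.25 -0.12 0; -0.01 0 0 0 0.4 -0.2 0; -0.01 0 0 0 0.55 -0.27 0; -0.01 0 0 0.1 0.684 -0.332 0; -0.01 0 0 0.25 0.684 -0.332 0; -0.01 0 0 0.4 0.684 -0.332 0; -0.01 0 0 0.55 0.684 -0.332 0; -0.01 0 0 0.7 0.684 -0.332 0; -0.01 0 0 0.7 0.684 -0.332 0; -0.01 0 0 0.7 0.684 -0.332 0'
python3 - <<'E'
from h import *
st=read_state();f=save('wrist','w6.png');pickle.dump((st,f),open('w6.pkl','wb'));print(st['qd'].round(3),delta([512.3,-104.8,57.5],Rdown(-1.43)))
f=save('top','t6.png',(300,110,460,230),5)
E
```

```text
time: 6.93
eef_pos: [510.1, -98.9, 128.6]
tool_rot: [-0.052, -0.7, -0.051, 0.71]
ft_force: [0.3, -0.6, -0.4]
width: 48.4
[ 0.003 -0.059 -0.073  0.002  0.012 -0.002] [ 0.0105  0.0186 -0.0037  0.293   0.0199  0.0006]
```

View pics/w6.png

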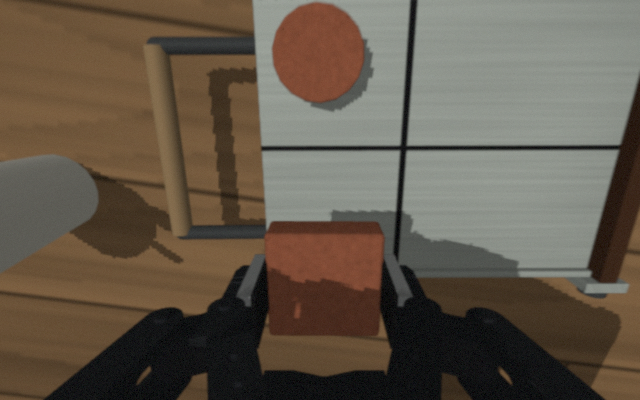

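View pics/t6.png

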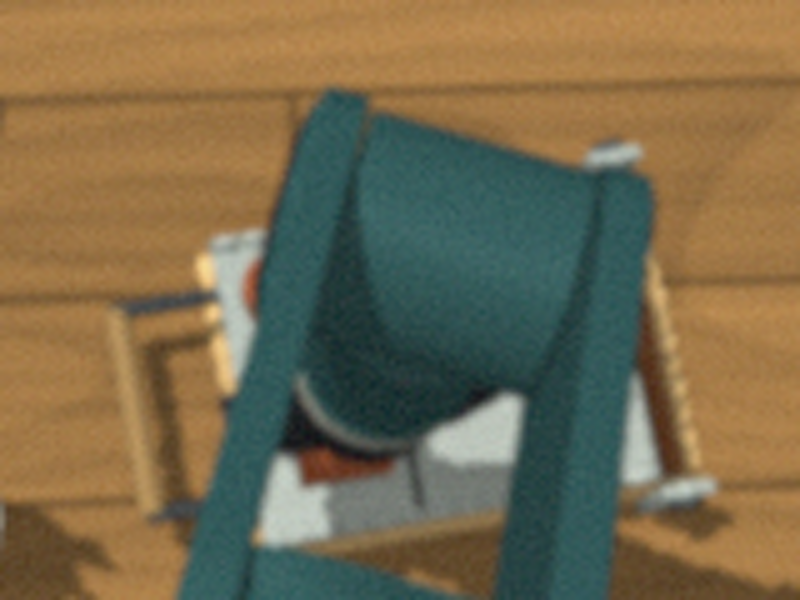

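Run:
```python
from h import *
np.set_printoptions(precision=1,suppress=True)
st,f=pickle.load(open('w6.pkl','rb'))
P={n:ray_wrist(f,st,p,z) for n,p,z in [('X',(404.5,148),56),('up',(262,149.5),56),('low',(618,148),56),('line',(396.5,273),56),('puck',(319,52),74),('bar+',(180,232),50),('bar-',(155,45),50)]}
for n in P: print(n,P[n])
d=P['up']-P['low'];print(np.arctan2(-d[0],d[1]));d=P['X']-P['line'];print(np.arctan2(d[1],d[0]))
u=np.array([-.141,.99,0]);v=np.array([-.99,-.141,0]);c=P['X']-30*u
for n in P: print(n,u@(P[n]-c),v@(P[n]-c))
print('c',c, (u@(st['eef_pos']-c),v@(st['eef_pos']-c)))
```

```text
X [ 562.2 -143.1   56. ]
up [548.  -53.5  56. ]
low [ 581.9 -277.3   56. ]
line [ 473.5 -157.1   56. ]
puck [607.8 -81.9  74. ]
bar+ [480.   -0.1  50. ]
bar- [599.8  16.2  50. ]
0.1503916870647854
0.1570865884727433
X 29.99942999999999 2.042810365310288e-14
up 120.69770989007938 1.380605167458512
low -105.67427849227553 -0.6384376257583
line 28.59733827038953 89.79092923521173
puck 84.10610973744109 -53.779659178948506
bar+ 183.1350342310555 61.15025844938239
bar- 182.36644197680556 -59.71715987447442
c [ 566.4 -172.8   56. ] (np.float64(81.10724096104641), np.float64(45.32027697668731))
```

```bash
python3 - <<'E'
from h import *
print(delta([511.1,-105.2,63],Rdown(-1.424)))
E
python3 -m jog '0 0.01 0 0.08 0.02 0 0; 0 0.01 0 0.16 0.022 0.004 0; 0 0.01 0 0.22 0.022 0.004 0; 0 0.01 0 0.255 0.022 0.004 0; 0 0.01 0 0.255 0.022 0.004 0; 0 0.01 0 0.255 0.022 0.004 0'
python3 - <<'E'
from h import *
st=read_state();print(delta([511.1,-105.2,58.3],Rdown(-1.424)), st['ft_force'])
E
```

```text
[-0.0013  0.012  -0.007   0.2766  0.0175  0.0123]
time: 7.53
eef_pos: [513.5, -106.2, 68.4]
tool_rot: [-0.053, -0.705, -0.05, 0.705]
ft_force: [0.6, 0.1, -1.1]
width: 48.7
[-0.0017  0.0008 -0.0077  0.0405 -0.0056  0.0088] [ 0.62794801  0.05809145 -1.10059891]
```

```bash
python3 -m jog '0 0 0 0.012 -0.003 0.006 0; 0 0 0 0.024 -0.003 0.006 0; 0 0 0 0.032 -0.003 0.006 0; 0 0 0 0.032 -0.003 0.006 0; 0 0 0 0.032 -0.003 0.006 0'; python3 -m jog '0 0 0 0.004 0 0 0; 0 0 0 0.008 0 0 0; 0 0 0 0.008 0 0 0; 0 0 0 0.008 0 0 0'
```

```text
time: 7.95
eef_pos: [510.7, -105.4, 59.1]
tool_rot: [-0.053, -0.704, -0.05, 0.706]
ft_force: [-0.3, 0.2, -1.2]
width: 48.4
time: 8.28
eef_pos: [510.9, -105.6, 58.3]
tool_rot: [-0.053, -0.705, -0.05, 0.706]
ft_force: [-3.4, 0.4, 13.0]
width: 48.7
```

```bash
python3 -m jog '0 0 0 -0.002 0 0 65; 0 0 0 -0.002 0 0 75; 0 0 0 -0.002 0 0 75; 0 0 0 -0.002 0 0 75; 0 0 0 -0.002 0 0 75; 0 0 0 -0.06 0 0 75; 0 0 0 -0.15 0 0 75; 0 0 0 -0.3 0 0 75; 0 0 0 -0.4 0 0 75; 0 0 0 -0.4 0 0 75'
python3 - <<'E'
from h import *
st=read_state();f=save('wrist','w7.png');pickle.dump((st,f),open('w7.pkl','wb'));print(st['eef_pos'],st['width'])
E
```

```text
time: 9.12
eef_pos: [514.4, -106.3, 161.9]
tool_rot: [0.054, 0.707, 0.049, -0.703]
ft_force: [1.4, -0.6, 1.1]
width: 64.0
[ 514.39771218 -106.29003484  161.87116455] 63.96139957902196
```

View pics/w7.png

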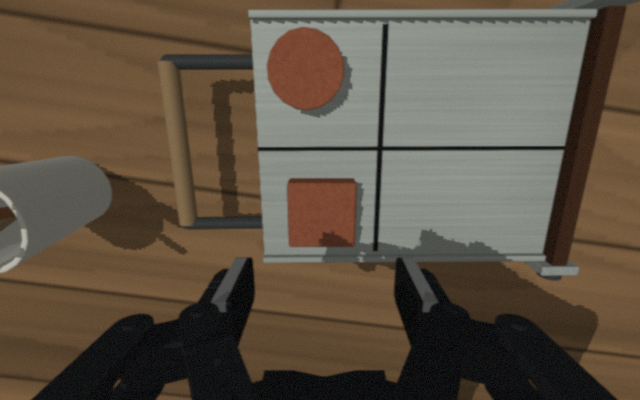

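Run:
```python
from h import *
np.set_printoptions(precision=1,suppress=True)
st,f=pickle.load(open('w7.pkl','rb'))
a,b=ray_wrist(f,st,(173,62),50),ray_wrist(f,st,(188,224),50);print(a,b,(a+b)/2)
t=[ray_wrist(f,st,p,74) for p in [(289,180),(355,179),(354.5,247),(289,247)]];print(np.mean(t,0),ray_wrist(f,st,(305.5,68),74))
print(ray_wrist(f,st,(379.5,148),56),ray_wrist(f,st,(377,245),56))
print(delta([540.5,6,115],Rdown(-1.424)))
```

```text
[599.2  12.1  50. ] [479.   -1.6  50. ] [539.1   5.3  50. ]
[ 510.7 -106.1   74. ] [607.  -81.5  74. ]
[ 561.9 -141.6   56. ] [ 485.1 -154.7   56. ]
[-0.  -0.  -0.   0.2 -0.4 -0.2]
```

```bash
python3 -m jog '0 0 0 0 -0.12 -0.05 53; 0 0 0 0 -0.26 -0.1 53; 0 0 0 0 -0.38 -0.15 53; 0 0 0 0.06 -0.429 -0.169 53; 0 0 0 0.14 -0.429 -0.169 53; 0 0 0 0.19 -0.429 -0.169 53; 0 0 0 0.19 -0.429 -0.169 53; 0 0 0 0.19 -0.429 -0.169 53'
python3 - <<'E'
from h import *
st=read_state();f=save('wrist','w8.png');pickle.dump((st,f),open('w8.pkl','wb'));print(delta([539.8,5.5,31],Rdown(-1.424)))
E
```

```text
time: 9.83
eef_pos: [535.5, 7.2, 107.5]
tool_rot: [-0.052, -0.703, -0.051, 0.707]
ft_force: [0.1, -0.4, 0.0]
width: 45.5
[-0.0023  0.0082 -0.0049  0.3099  0.0067 -0.0139]
```

View pics/w8.png

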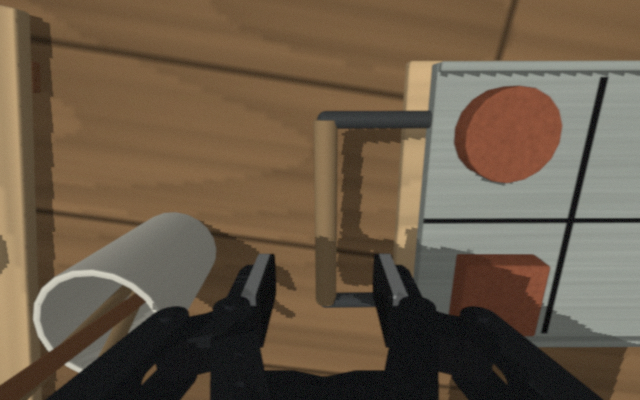

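```bash
python3 -m jog '0 0 0 0.1 0.006 -0.012 53; 0 0 0 0.2 0.006 -0.012 53; 0 0 0 0.27 0.006 -0.012 53; 0 0 0 0.3 0.006 -0.012 53; 0 0 0 0.3 0.006 -0.012 53; 0 0 0 0.3 0.006 -0.012 53'
python3 - <<'E'
from h import *
st=read_state();f=save('wrist','w9.png');pickle.dump((st,f),open('w9.pkl','wb'));print(delta([539.8,5.5,31],Rdown(-1.424)))
f=save('top','t9.png',(300,110,460,230),5)
f=save('side','s9.png',(240,90,400,210),5)
E
```

```text
time: 10.38
eef_pos: [540.5, 5.4, 34.7]
tool_rot: [-0.052, -0.705, -0.05, 0.706]
ft_force: [-0.4, -1.1, 0.4]
width: 45.4
[-0.0027  0.0013 -0.0067  0.0167 -0.0013  0.0048]
```

View pics/w9.png

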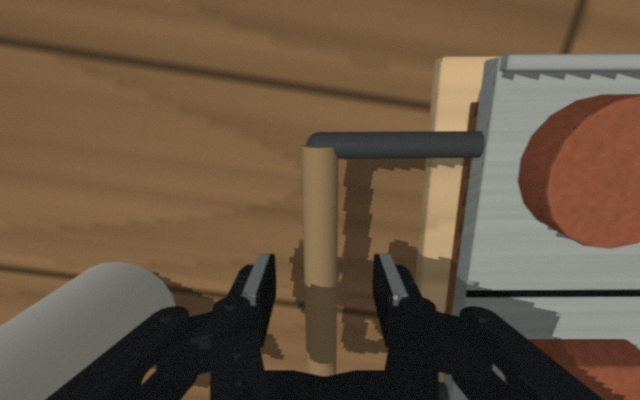

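View pics/t9.png

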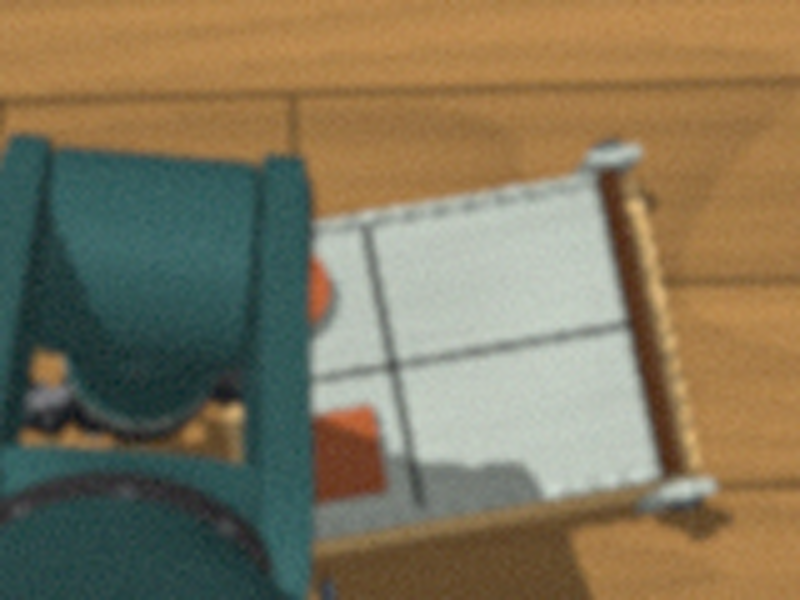

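View pics/s9.png

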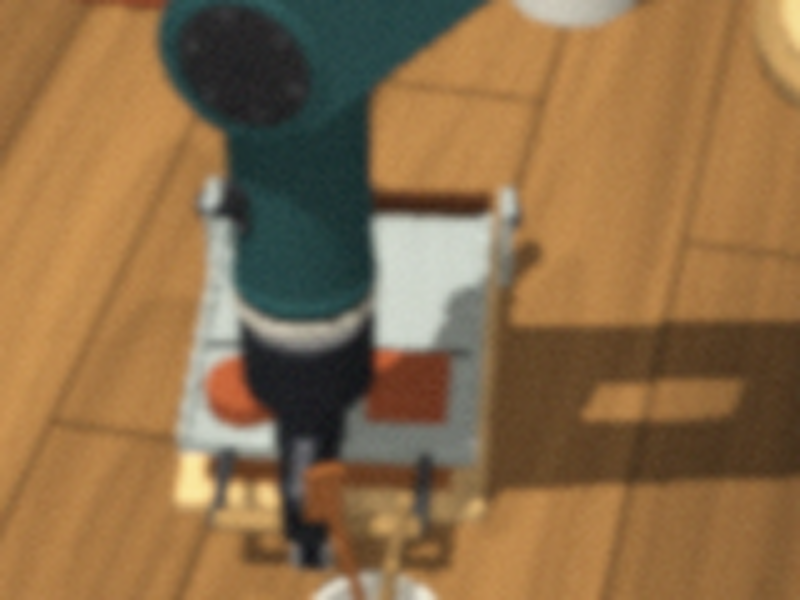

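```bash
python3 -m jog '0 0 0 0.016 0 0.004 53; 0 0 0 0.016 0 0.004 53; 0 0 0 0.016 0 0.004 0; 0 0 0 0.016 0 0.004 0; 0 0 0 0.016 0 0.004 0; 0 0 0 0.016 0 0.004 0; 0 0 0 0.016 0 0.004 0; 0 0 0 0.016 0 0.004 0; 0 0 0 0.016 0 0.004 0'
python3 - <<'E'
from h import *
st=read_state();f=save('wrist','w10.png');print(st['eef_pos'],R_of(st).round(3),st['ft_force'],st['ft_torque'],st['width'])
E
```

```text
time: 11.28
eef_pos: [538.9, 6.6, 30.4]
tool_rot: [-0.052, -0.704, -0.051, 0.706]
ft_force: [-0.4, 5.5, 3.8]
width: 12.1
[538.91394418   6.63556816  30.40463925] [[-0.002  0.145 -0.989]
 [-0.002 -0.989 -0.145]
 [-1.     0.001  0.002]] [-0.44113405  5.5110112   3.76348072] [0.91877386 0.05204778 0.00833842] 12.14726689215123
```

View pics/w10.png

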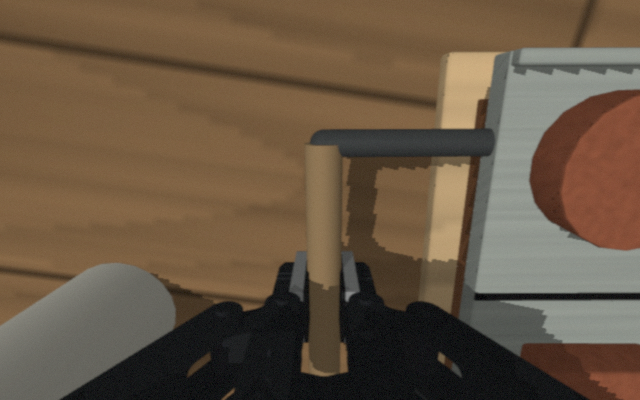

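```bash
python3 -m jog '0 0 -0.01 -0.006 0 0 0; 0 0 -0.025 -0.015 -0.001 0 0; 0 0 -0.04 -0.024 -0.001 0 0; 0 0 -0.06 -0.036 -0.002 0 0; 0 0 -0.08 -0.048 -0.002 0 0; 0 0 -0.1 -0.06 -0.002 0 0; 0 0 -0.12 -0.072 -0.002 0 0; 0 0 -0.14 -0.084 -0.002 0 0; 0 0 -0.16 -0.096 -0.002 0 0; 0 0 -0.18 -0.108 -0.002 0 0; 0 0 -0.19 -0.114 -0.002 0 0; 0 0 -0.2 -0.12 -0.002 0 0'
python3 - <<'E'
from h import *
st=read_state();R=R_of(st);print('tool tilt',np.arcsin(np.hypot(R[0,0],R[1,0])),st['ft_force'],st['ft_torque'],st['width']);f=save('side','s10.png',(240,90,400,210),5)
E
```

```text
time: 12.33
eef_pos: [538.8, 7.2, 59.3]
tool_rot: [-0.016, -0.701, -0.086, 0.708]
ft_force: [2.4, 5.6, -9.2]
width: 12.1
tool tilt 0.09933947118373351 [ 2.40150827  5.63723663 -9.21743509] [ 0.58121089 -0.48097819 -0.07213293] 12.113616414450354
```

View pics/s10.png

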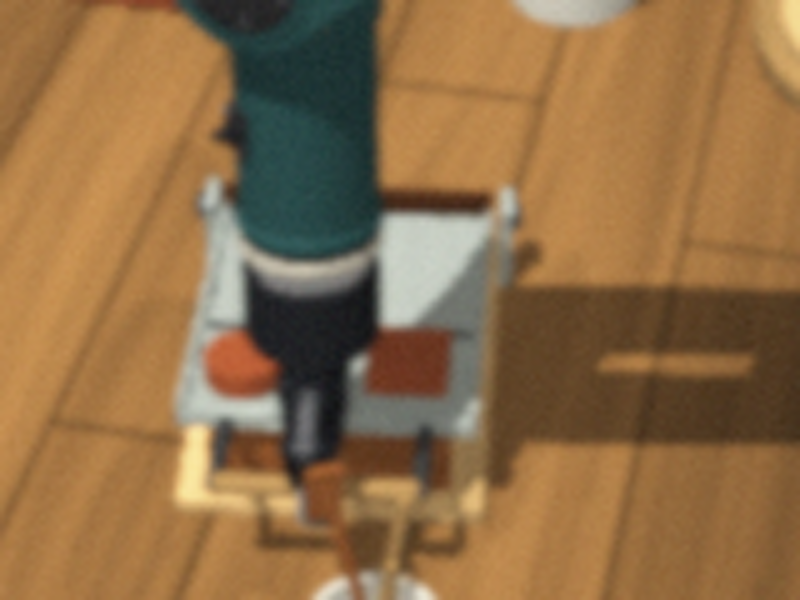

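```bash
python3 -m jog '0 0 -0.015 -0.009 0 0 0; 0 0 -0.035 -0.021 -0.001 0 0; 0 0 -0.06 -0.036 -0.002 0 0; 0 0 -0.08 -0.048 -0.002 0 0; 0 0 -0.1 -0.06 -0.002 0 0; 0 0 -0.12 -0.072 -0.002 0 0; 0 0 -0.14 -0.084 -0.002 0 0; 0 0 -0.16 -0.096 -0.002 0 0; 0 0 -0.18 -0.108 -0.002 0 0; 0 0 -0.2 -0.12 -0.002 0 0; 0 0 -0.22 -0.132 -0.001 0 0; 0 0 -0.23 -0.138 -0.001 0 0'
cat > look.py <<'E'
from h import *
import sys
n=sys.argv[1]
st=read_state();R=R_of(st);z=st['eef_pos'][2]-19*R[2,0]-49.4
print('t',round(st['time'],2),'tilt %.4f'%np.arcsin(np.hypot(R[0,0],R[1,0])),'slope from z %.4f'%np.arcsin(z/300),st['ft_force'].round(1),round(st['width'],1));f=save('side','s%s.png'%n,(240,90,400,210),5)
E
python3 look.py 11
```

```text
time: 13.38
eef_pos: [539.2, 4.2, 93.8]
tool_rot: [0.025, -0.695, -0.126, 0.708]
ft_force: [2.7, 6.4, -8.9]
width: 12.0
t 13.38 tilt 0.2148 slope from z 0.2114 [ 2.7  6.4 -8.9] 12.0
```

View pics/s11.png

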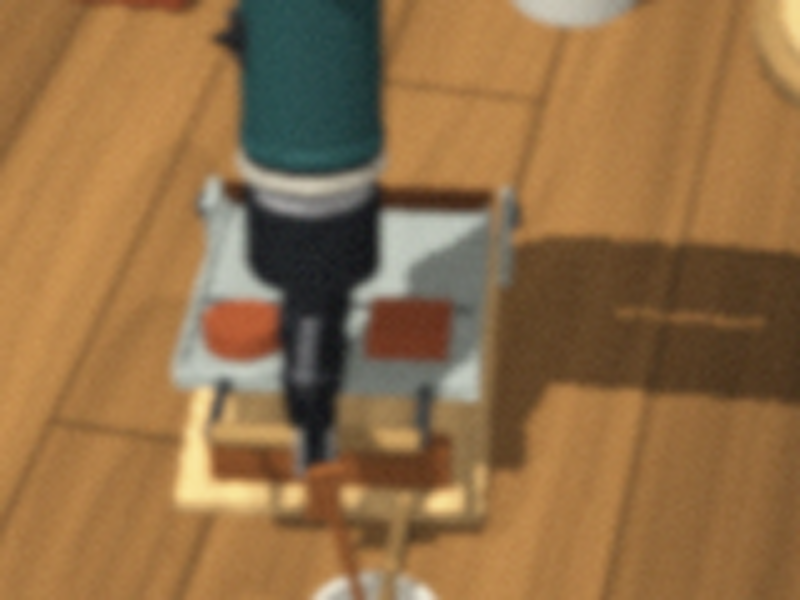

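```bash
cat > look.py <<'E'
from h import *
import sys
n=sys.argv[1]
st=read_state();R=R_of(st);z=st['eef_pos'][2]-19*R[2,0]-49.4
th=np.arcsin(z/300)
f=save('side','s%s.png'%n,(240,90,400,210),5)
im=f['pixels'].astype(int)
m=((im[:,:,0]>1.7*im[:,:,1])&(im[:,:,0]>80)).astype(np.uint8)
u=np.array([-.146,.989,0]);v=np.array([-.989,-.146,0]);c=np.array([566.6,-172.7,56.])
k=np.array([0,0,1.]);h=c-120*u-6*k
U=np.cos(th)*u+np.sin(th)*k;N=-np.sin(th)*u+np.cos(th)*k
K=f['camera_matrix'];E=f['extrinsics'];Rc=E[:3,:3];cc=-Rc.T@E[:3,3]
out=[]
n_,lab,stt,cen=cv2.connectedComponentsWithStats(m)
for i in range(1,n_):
    if stt[i,4]<40: continue
    d=np.linalg.inv(K)@np.r_[cen[i],1];d=Rc.T@np.array([d[0],-d[1],-d[2]])
    o=h+(6+16)*N; s=((o-cc)@N)/(d@N);P=cc+s*d-h
    x,y=P@U-120,P@v
    if abs(x)<130 and abs(y)<95: out.append((round(x,1),round(y,1),int(stt[i,4])))
print('t',round(st['time'],2),'tilt %.4f'%np.arcsin(np.hypot(R[0,0],R[1,0])),'slope %.4f'%th,st['ft_force'].round(1),round(st['width'],1),'blobs',out)
E
python3 -m jog '0 0 -0.01 -0.006 0 0 0; 0 0 -0.02 -0.012 -0.001 0 0; 0 0 -0.03 -0.018 -0.001 0 0; 0 0 -0.04 -0.024 -0.001 0 0; 0 0 -0.05 -0.03 -0.001 0 0; 0 0 -0.06 -0.036 -0.002 0 0; 0 0 -0.06 -0.036 -0.002 0 0'; python3 look.py 12; python3 look.py 12b
```

```text
time: 14.02
eef_pos: [539.4, 2.8, 102.7]
tool_rot: [0.035, -0.693, -0.137, 0.707]
ft_force: [2.2, 5.6, -5.9]
width: 12.4
t 14.02 tilt 0.2445 slope 0.2414 [ 2.2  5.6 -5.9] 12.4 blobs [(np.float64(94.6), np.float64(-51.7), 126), (np.float64(86.1), np.float64(46.1), 144)]
t 14.07 tilt 0.2443 slope 0.2414 [ 2.2  5.2 -7.2] 12.1 blobs [(np.float64(94.2), np.float64(-52.0), 128), (np.float64(86.2), np.float64(46.2), 145)]
```

View pics/s12.png

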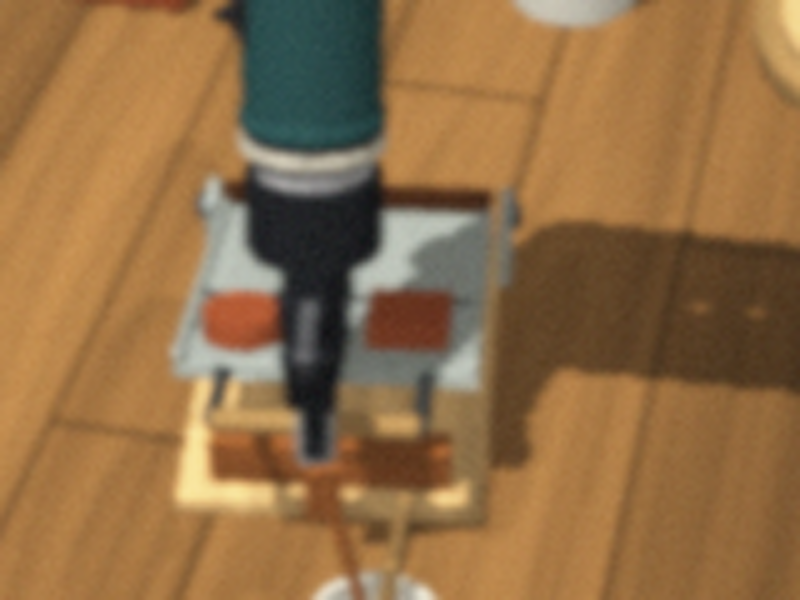

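```bash
python3 -m jog '0 0 -0.008 -0.005 0 0 0; 0 0 -0.016 -0.01 0 0 0; 0 0 -0.024 -0.014 -0.001 0 0; 0 0 -0.032 -0.019 -0.001 0 0; 0 0 -0.04 -0.024 -0.001 0 0; 0 0 -0.04 -0.024 -0.001 0 0'|head -1; python3 look.py 13; python3 -m jog '0 0 -0.006 -0.0036 0 0 0; 0 0 -0.012 -0.007 -0.0005 0 0; 0 0 -0.02 -0.012 -0.0008 0 0; 0 0 -0.02 -0.012 -0.0008 0 0'|head -1; python3 look.py 14
```

```text
time: 14.62
t 14.62 tilt 0.2646 slope 0.2612 [ 2.5  6.1 -6.6] 12.1 blobs [(np.float64(95.9), np.float64(-51.4), 127), (np.float64(87.9), np.float64(46.6), 145)]
time: 15.0
t 15.0 tilt 0.2745 slope 0.2711 [ 2.6  4.6 -6.5] 12.1 blobs [(np.float64(87.0), np.float64(46.3), 137), (np.float64(97.0), np.float64(-51.4), 122)]
```

```bash
python3 -m jog '0 0 -0.005 -0.003 0 0 0; 0 0 -0.01 -0.006 -0.0004 0 0; 0 0 -0.014 -0.0084 -0.0005 0 0; 0 0 -0.014 -0.0084 -0.0005 0 0; 0 0 -0.014 -0.0084 -0.0005 0 0'|head -1; python3 look.py 15
```

```text
time: 15.47
t 15.47 tilt 0.2813 slope 0.2778 [ 2.4  5.9 -8.5] 12.2 blobs [(np.float64(96.7), np.float64(-51.5), 123), (np.float64(87.9), np.float64(46.7), 141)]
```

```bash
python3 -m jog '0 0 -0.005 -0.003 0 0 0; 0 0 -0.01 -0.006 -0.0004 0 0; 0 0 -0.014 -0.0084 -0.0005 0 0; 0 0 -0.014 -0.0084 -0.0005 0 0; 0 0 -0.014 -0.0084 -0.0005 0 0'|head -1; python3 look.py 16
```

```text
time: 15.93
t 15.93 tilt 0.2883 slope 0.2849 [ 3.2  5.  -8.3] 11.9 blobs [(np.float64(97.2), np.float64(-51.4), 120), (np.float64(88.5), np.float64(46.5), 134)]
```

```bash
python3 -m jog '0 0 -0.005 -0.003 0 0 0; 0 0 -0.01 -0.006 -0.0004 0 0; 0 0 -0.014 -0.0084 -0.0005 0 0; 0 0 -0.014 -0.0084 -0.0005 0 0; 0 0 -0.014 -0.0084 -0.0005 0 0; 0 0 -0.014 -0.0084 -0.0005 0 0'|head -1; python3 look.py 17
```

```text
time: 16.48
t 16.48 tilt 0.2952 slope 0.2919 [ 3.4  5.  -7. ] 11.8 blobs [(np.float64(97.1), np.float64(-51.4), 123), (np.float64(88.5), np.float64(46.6), 142)]
```

```bash
python3 -m jog '0 0 -0.005 -0.003 0 0 0; 0 0 -0.01 -0.006 -0.0004 0 0; 0 0 -0.014 -0.0084 -0.0005 0 0; 0 0 -0.014 -0.0084 -0.0005 0 0; 0 0 -0.014 -0.0084 -0.0005 0 0; 0 0 -0.014 -0.0084 -0.0005 0 0'|head -1; python3 look.py 18
```

```text
time: 17.03
t 17.03 tilt 0.3022 slope 0.2989 [ 2.   4.2 -7.4] 11.9 blobs [(np.float64(97.4), np.float64(-51.6), 122), (np.float64(88.4), np.float64(46.1), 133)]
```

```bash
python3 -m jog '0 0 -0.005 -0.003 0 0 0; 0 0 -0.01 -0.006 -0.0004 0 0; 0 0 -0.014 -0.0084 -0.0005 0 0; 0 0 -0.014 -0.0084 -0.0005 0 0; 0 0 -0.014 -0.0084 -0.0005 0 0; 0 0 -0.014 -0.0084 -0.0005 0 0'|head -1; python3 look.py 19
```

```text
time: 17.58
t 17.58 tilt 0.3092 slope 0.3059 [ 2.9  6.6 -6.7] 12.3 blobs [(np.float64(98.0), np.float64(-51.0), 120), (np.float64(90.0), np.float64(46.7), 133)]
```

```bash
python3 -m jog '0 0 -0.005 -0.003 0 0 0; 0 0 -0.01 -0.006 -0.0004 0 0; 0 0 -0.014 -0.0084 -0.0005 0 0; 0 0 -0.014 -0.0084 -0.0005 0 0; 0 0 -0.014 -0.0084 -0.0005 0 0; 0 0 -0.014 -0.0084 -0.0005 0 0'|head -1; python3 look.py 20
```

```text
time: 18.13
t 18.13 tilt 0.3163 slope 0.3128 [ 2.7  6.3 -8.4] 12.0 blobs [(np.float64(97.2), np.float64(-51.2), 122), (np.float64(88.6), np.float64(46.9), 137)]
```

```bash
python3 -m jog '0 0 -0.005 -0.003 0 0 0; 0 0 -0.01 -0.006 -0.0004 0 0; 0 0 -0.014 -0.0084 -0.0005 0 0; 0 0 -0.014 -0.0084 -0.0005 0 0; 0 0 -0.014 -0.0084 -0.0005 0 0; 0 0 -0.014 -0.0084 -0.0005 0 0'|head -1; python3 look.py 21
```

```text
time: 18.68
t 18.68 tilt 0.3233 slope 0.3198 [ 3.3  5.5 -7.3] 11.6 blobs [(np.float64(99.1), np.float64(-50.6), 116), (np.float64(91.2), np.float64(46.8), 131)]
```

```bash
python3 -m jog '0 0 -0.005 -0.003 0 0 0; 0 0 -0.01 -0.006 -0.0004 0 0; 0 0 -0.014 -0.0084 -0.0005 0 0; 0 0 -0.014 -0.0084 -0.0005 0 0; 0 0 -0.014 -0.0084 -0.0005 0 0; 0 0 -0.014 -0.0084 -0.0005 0 0'|head -1; python3 look.py 22
```

```text
time: 19.23
t 19.23 tilt 0.3303 slope 0.3268 [ 1.2  7.3 -7.7] 11.7 blobs [(np.float64(98.4), np.float64(-51.2), 116), (np.float64(89.2), np.float64(46.8), 129)]
```

View pics/s22.png

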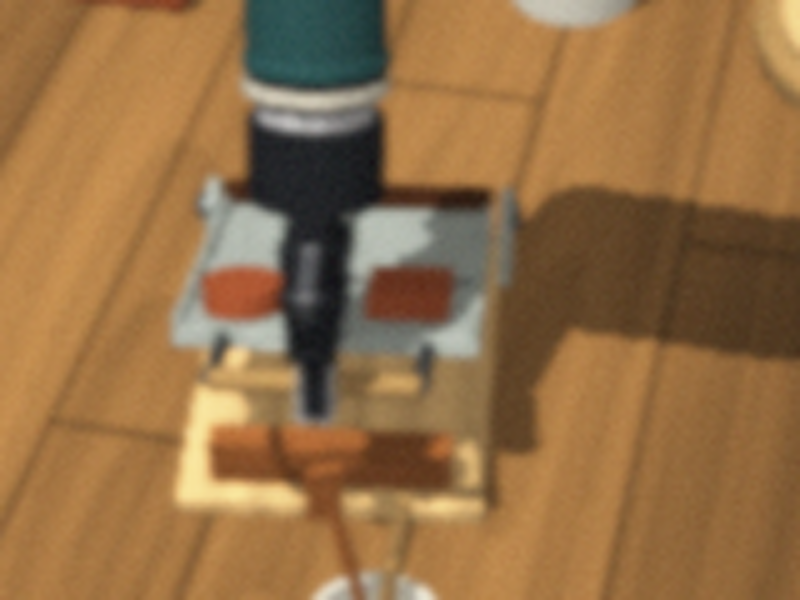

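```bash
python3 -m jog '0 0 -0.005 -0.003 0 0 0; 0 0 -0.01 -0.006 -0.0004 0 0; 0 0 -0.014 -0.0084 -0.0005 0 0; 0 0 -0.014 -0.0084 -0.0005 0 0; 0 0 -0.014 -0.0084 -0.0005 0 0; 0 0 -0.014 -0.0084 -0.0005 0 0'|head -1; python3 look.py 23
```

```text
time: 19.78
t 19.78 tilt 0.3373 slope 0.3338 [ 2.5  5.6 -7.9] 12.1 blobs [(np.float64(100.1), np.float64(-50.7), 117), (np.float64(91.5), np.float64(46.6), 132)]
```

```bash
python3 -m jog '0 0 -0.005 -0.003 0 0 0; 0 0 -0.01 -0.006 -0.0004 0 0; 0 0 -0.014 -0.0084 -0.0005 0 0; 0 0 -0.014 -0.0084 -0.0005 0 0; 0 0 -0.014 -0.0084 -0.0005 0 0; 0 0 -0.014 -0.0084 -0.0005 0 0'|head -1; python3 look.py 24
```

```text
time: 20.33
t 20.33 tilt 0.3443 slope 0.3408 [ 2.5  5.9 -8.1] 11.6 blobs [(np.float64(99.4), np.float64(-51.2), 113), (np.float64(93.5), np.float64(47.0), 125)]
```

```bash
python3 -m jog '0 0 -0.005 -0.003 0 0 0; 0 0 -0.01 -0.006 -0.0004 0 0; 0 0 -0.014 -0.0084 -0.0005 0 0; 0 0 -0.014 -0.0084 -0.0005 0 0; 0 0 -0.014 -0.0084 -0.0005 0 0; 0 0 -0.014 -0.0084 -0.0005 0 0'|head -1; python3 look.py 25
```

```text
time: 20.88
t 20.88 tilt 0.3514 slope 0.3478 [ 2.2  5.1 -7.1] 12.0 blobs [(np.float64(100.6), np.float64(-51.6), 117), (np.float64(91.1), np.float64(46.4), 131)]
```

```bash
python3 -m jog '0 0 -0.005 -0.003 0 0 0; 0 0 -0.01 -0.006 -0.0004 0 0; 0 0 -0.014 -0.0084 -0.0005 0 0; 0 0 -0.014 -0.0084 -0.0005 0 0; 0 0 -0.014 -0.0084 -0.0005 0 0; 0 0 -0.014 -0.0084 -0.0005 0 0'|head -1; python3 look.py 26
```

```text
time: 21.43
t 21.43 tilt 0.3583 slope 0.3548 [ 2.7  5.3 -8. ] 12.3 blobs [(np.float64(101.4), np.float64(-51.0), 111), (np.float64(82.0), np.float64(46.8), 117)]
```

```bash
python3 -m jog '0 0 0 0 0 0 0; 0 0 0 0 0 0 0; 0 0 0 0 0 0 0; 0 0 0 0 0 0 0'|head -1; python3 look.py 27
```

```text
time: 21.82
t 21.82 tilt 0.3583 slope 0.3548 [ 2.1  6.1 -8.4] 12.4 blobs [(np.float64(61.6), np.float64(47.0), 115), (np.float64(101.3), np.float64(-50.8), 112)]
```

View pics/s27.png

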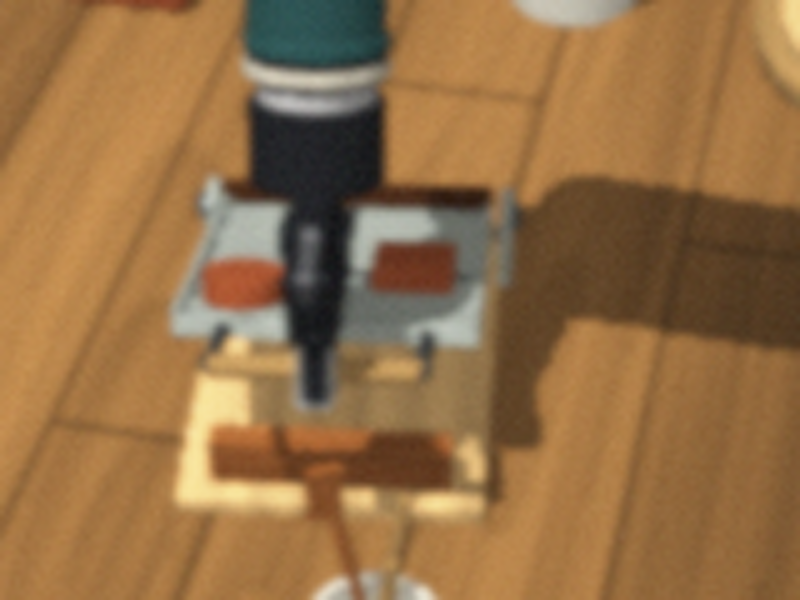

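Tile is sliding by itself (moved past the puck, around (415,268) in the crop) at about 0.355 rad. I hold the angle.

```bash
python3 -m jog '0 0 0 0 0 0 0; 0 0 0 0 0 0 0; 0 0 0 0 0 0 0; 0 0 0 0 0 0 0; 0 0 0 0 0 0 0; 0 0 0 0 0 0 0; 0 0 0 0 0 0 0; 0 0 0 0 0 0 0; 0 0 0 0 0 0 0; 0 0 0 0 0 0 0; 0 0 0 0 0 0 0; 0 0 0 0 0 0 0'|head -1; python3 look.py 28; python3 -m jog '0 0 0 0 0 0 0; 0 0 0 0 0 0 0; 0 0 0 0 0 0 0; 0 0 0 0 0 0 0; 0 0 0 0 0 0 0; 0 0 0 0 0 0 0; 0 0 0 0 0 0 0; 0 0 0 0 0 0 0; 0 0 0 0 0 0 0; 0 0 0 0 0 0 0; 0 0 0 0 0 0 0; 0 0 0 0 0 0 0'|head -1; python3 look.py 29
```

```text
time: 22.87
t 22.87 tilt 0.3583 slope 0.3548 [ 2.5  5.6 -7.6] 11.9 blobs [(np.float64(-66.5), np.float64(43.9), 119), (np.float64(101.4), np.float64(-51.0), 111)]
time: 23.92
t 23.92 tilt 0.3583 slope 0.3548 [ 2.5  5.8 -7.2] 12.2 blobs [(np.float64(-66.2), np.float64(44.2), 122), (np.float64(101.4), np.float64(-51.0), 111)]
```

View pics/s29.png

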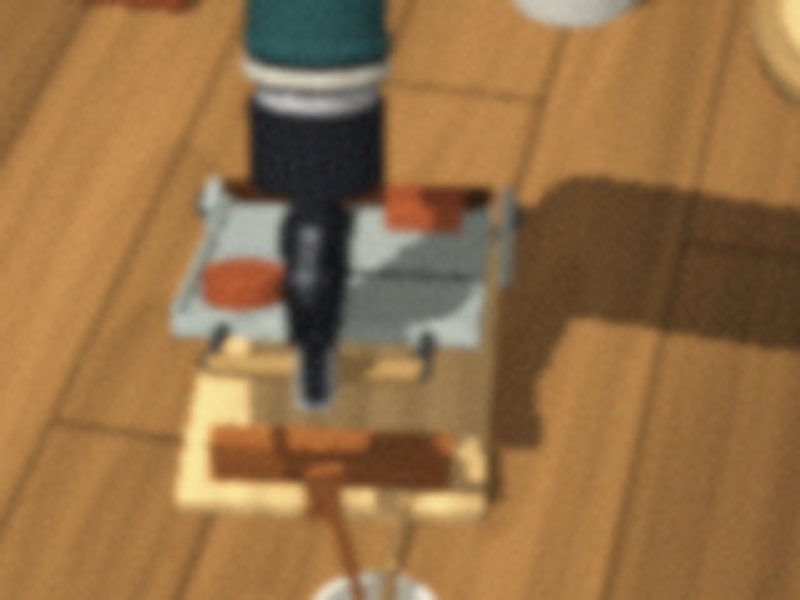

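```bash
python3 -m jog '0 0 0 0 0 0 20; 0 0 0 0 0 0 30; 0 0 0 0 0 0 42; 0 0 0 0 0 0 42; 0 0 0 0 0 0 42; 0 0 0 0 0 0 42'; python3 look.py 30;python3 - <<'E'
from h import *
save('wrist','w30.png')
E
```

```text
time: 24.47
eef_pos: [541.2, -6.5, 136.8]
tool_rot: [0.074, -0.684, -0.175, 0.704]
ft_force: [-0.4, -0.2, 0.2]
width: 35.8
t 24.47 tilt 0.3559 slope 0.3584 [-0.4 -0.2  0.2] 35.8 blobs [(np.float64(-66.2), np.float64(44.0), 116), (np.float64(103.6), np.float64(-51.3), 110)]
```

View pics/w30.png

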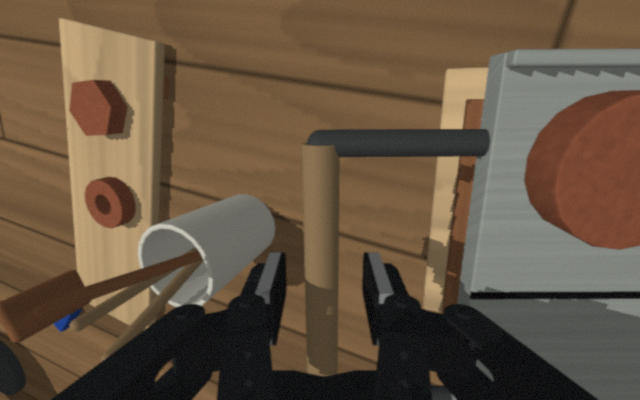

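Released; the bar is free between the pads. Now I back straight out along the tool axis.

```bash
python3 -m jog '0 0 0 -0.02 0 0 42; 0 0 0 -0.05 0 0 42; 0 0 0 -0.1 0 0 42; 0 0 0 -0.16 0 0 42; 0 0 0 -0.24 0 0 42; 0 0 0 -0.35 0 0 42; 0 0 0 -0.5 0 0 42; 0 0 0 -0.5 0 0 42; 0 0 0 -0.5 0 0 42; 0 0 0 -0.5 0 0 42'; python3 look.py 31;python3 - <<'E'
from h import *
save('wrist','w31.png');f=save('top','t31.png');pickle.dump(f,open('t31.pkl','wb'))
E
```

```text
time: 25.4
eef_pos: [547.5, -49.6, 254.1]
tool_rot: [0.074, -0.684, -0.175, 0.704]
ft_force: [0.5, -0.3, 0.2]
width: 35.8
t 25.4 tilt 0.3557 slope 0.8358 [ 0.5 -0.3  0.2] 35.8 blobs []
```

View pics/w31.png

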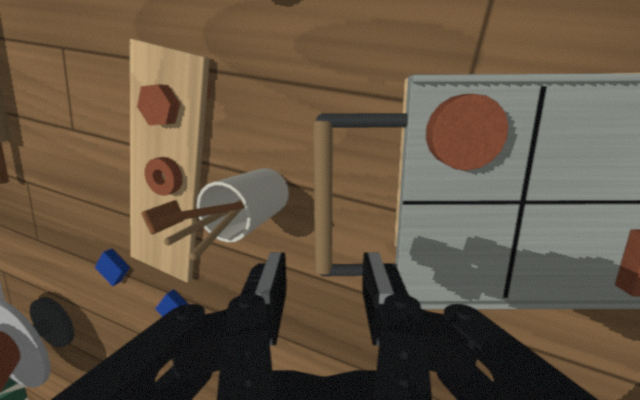

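View pics/t31.png

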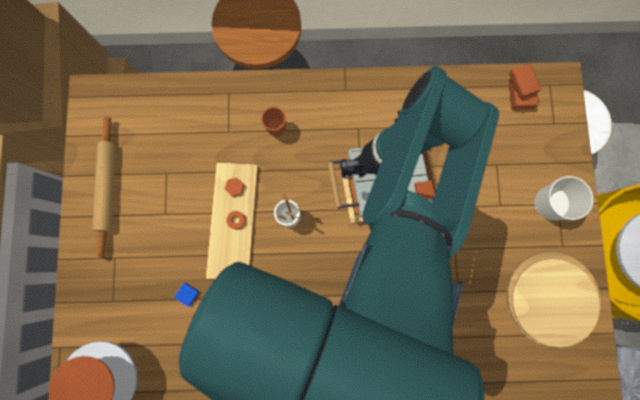

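View pics/s31.png

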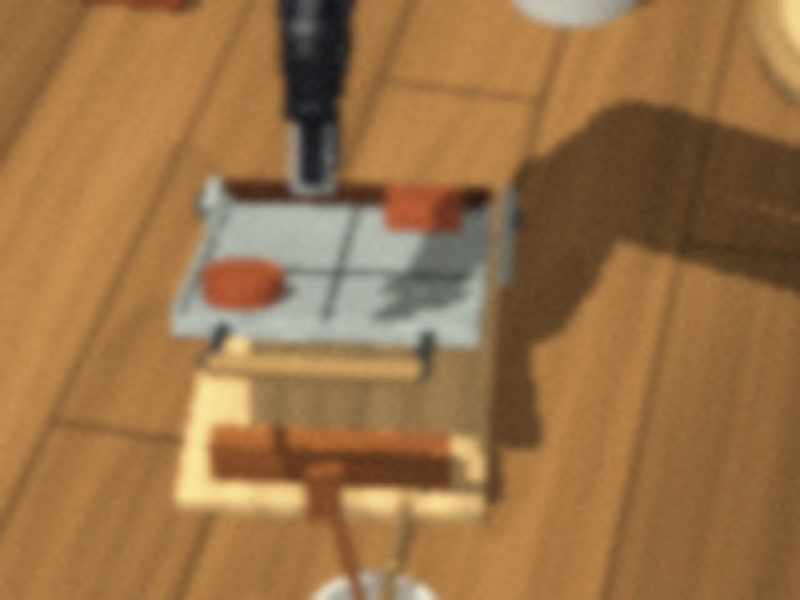

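```bash
python3 - <<'E'
import cv2,numpy as np
a=cv2.imread('pics/raw_s29.png').astype(int);b=cv2.imread('pics/raw_s31.png').astype(int)
for n,(x0,y0,x1,y1) in dict(lowerdeck=(272,150,340,165),tile=(316,124,334,138),puck=(278,138,296,154)).items(): print(n,np.abs(a-b)[y0:y1,x0:x1].mean().round(1))
E
python3 -m jog '0 0 0 0 0 0 42; 0 0 0 0 0 0 42; 0 0 0 0 0 0 42'; python3 -c "
from cell import *
print(sign_off())"
```

```text
lowerdeck 27.6
tile 6.0
puck 3.6
time: 25.8
eef_pos: [547.4, -49.1, 253.2]
tool_rot: [0.074, -0.684, -0.176, 0.704]
ft_force: [-0.0, 0.0, -0.2]
width: 35.7
the job is handed in; nothing more can be done
None
```

The job is done and handed in at 25.8 s. The tile slid by itself, ran down to the stop, and the ramp is still at the angle where it slid.

**What I did:** I took the red square tile from the ware board and set it square in the free lane at about deck x = 74, y = 45 mm, with the ramp level. I then gripped the bar and raised the ramp, in 0.007 rad steps near the end. The tile began to slide at about 0.355 rad. I held that angle while it ran down to the stop, then let go and backed straight off.

**Last checks:**
- **Tile:** it rests against the stop. The reading of deck x = -66 mm carries an offset of about 12 to 17 mm, because the blob includes the tile's side, so the true position is near -81 mm.
- **Puck:** it is still uphill of the line and did not move during the slide.
- **Ramp:** the side picture after release shows the deck in the same place as before. I did not measure the angle again. The 0.836 "slope" my script printed after backing off only reflects the raised gripper and is not a real value.
- **Other things:** in the top picture the crock, cup, hexagon and annulus are where they were at the start.
- **Contact:** the force at the wrist read about 0 N with the gripper clear of everything.

One check disagreed. In the last before/after picture comparison, the tile and puck patches barely changed, but the patch over the lower deck differed by 27.6 grey levels. I put that down to the gripper being in that patch in the earlier picture.

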